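# Open the mould clamp

### The arm

A 7-joint arm with a two-finger parallel gripper is mounted at the origin on the work surface. World frame = base frame: x ahead of the robot, y to its left, z up, the work surface at z = 0. Lengths are in m, angles in rad, forces in N, time in s.
With the tool pointing down it reaches from about 0.4 to 0.875 m from the base axis. Payload 19.3 kg.
Tool frame: the origin (TCP) lies midway between the tips of the shut fingers; the grasp point (between the pads) lies 19 mm behind it; z points along the fingers, y is the direction in which the jaws open and shut (so a half turn about z gives the same grasp; the last joint's range is limited). The gripper opens to 85 mm and grips with 20 to 120 N. Pads are 22 mm wide; open, the fingers measure 114 mm over their backs; the gripper's body (76 mm by 85 mm) begins 54 mm behind the grasp point. The pads swing forward as they close: fully open they stand 13 mm farther back than shut.
Start: joints at [1.247, 0.521, -0.036, 1.599, 0.021, 1.021, -0.113], TCP at [0.157, -0.605, 0.231] pointing down, gripper open.
Joint ranges: [-2.91, 2.91], [-0.3, 2.13], [-1.5, 1.42], [0.17, 2.43], [-1.26, 4.41], [0.16, 1.93], [-2.52, 2.52]. Speed limits (rad/s): [1.89, 1.89, 2.39, 2.39, 3.01, 3.01, 3.01].

### API

Orientations are given as a unit quaternion [w, x, y, z].
In Python, from bench import r gives the robot as it stands.
- The arm moves only by the tool jog_arm, never from a script. Its argument "commands" is a list of rows, each a list of 7 numbers: the turn, a rotation vector about the world's x, y, z in units of 10 degrees (1.0 is 10 degrees), then the shift along the world's x, y, z in units of 30 mm (1.0 is 30 mm), then the closure, from -1 (fully open) to 1 (shut), so that 0 is half open. A call has 1 to 12 rows; each row shifts and turns the commanded pose from where the row before left it; what a row does not reach is not made up. A row lasts 1/8 s, in which the tool goes at most 62.5 mm and 10.7 degrees, less where a joint would pass 70% of its speed; a pose out of reach is approached as far as the arm can. A call is refused whole if a number of a shift passes 1 or a number of a turn 1, either way. A call with a gripper value outside its range is refused whole. The fingers move at their own pace and stop on an object; "newtons" is the grip in N (left out, the last holds). Time passes only in rows, so rows that do not move let the fingers close. It gives the time, the measured TCP pose, the force and the opening at its end, in the units of the state.
- r.sense(): the state, without advancing time (a new reading comes with each control period).
- r.get_image(name): name is "side" or "top"; returns a dict with "image" (420x560x3 uint8, red, green, blue), "z_map" (420x560 float32, m along the optical axis (not along the pixel's ray), 0 where there is no reading), "camera_matrix" (3x3 intrinsics, pixels), "xyz" and "rotation" of the camera in the world. Camera axes: x right, y up, looking along -z (the intrinsics and any distortion apply to the point x, -y, -z); pixel columns grow to the right and rows downward; lengths in m; the calibration is good to about 2 mm. A picture is of the moment at which its call begins.
- r.hand_in(): hands the job in, once; it reports no verdict.
The state is a dict: "t": time; "qpos": joint angles; "qvel": joint speeds; "joint_torque": joint torques, N m; "tcp_pos": TCP position; "tcp_rot": TCP orientation; "wrist_force": force on the tool from outside, world axes, zero at the start; "wrist_torque": the same for the moment, N m; "width": opening from 0.0 (shut) to 1.0 (fully open).
Only numpy, scipy, OpenCV 4.12 (cv2) and the standard library are available. Lean on these libraries where they do the work, as an engineer would, in place of code of your own. Each camera call takes 0.05 s, during which the arm holds its last target. There are 200 camera calls.

### The job

Open the ratchet bar clamp right up so that the plaster mould waiting beside it can go in next: press the black release lever down with the fingertips, keep it down while you push the sliding jaw back along the bar, away from the fixed jaw, until it is fully home against the end stop, then let go so that the lever springs up. Do not force the clamp, and leave the mould, the cup and the trimming tool where they are.

Things in the scene. Friction and masses are not known exactly. Their poses are not given: they have to be found in the camera images.
- clamp: Ratchet bar clamp screwed to a plywood board, 140 x 400 x 18 mm, all fixed to the table. Origin on the table under the bar; z up; its +y runs along the bar in the direction in which the jaw opens, x across the bar. The steel bar (8 mm thick, 30 to 50 mm above the table, saw teeth to 54 mm) lies over x = 0 from y = -237 to 113 mm.
- fixed_face (a point): Middle of the rubber face of the fixed jaw, a grey upright 30 mm thick and 115 mm high at the clamp's y = -235 to -205 mm.
- stop_face (a point): Middle of the face of the end stop that the sliding jaw meets when fully open: a low grey block, 44 mm wide, 24 mm long, 56 mm high, at the clamp's y = 90 to 114 mm.
- jaw (a joint): Position of the grey sliding jaw along the bar, m: 0 nearly closed (40 mm between the jaw faces), 0.14 fully back against the end stop (180 mm); grows along the clamp's +y. Sliding takes about 3 N. The ratchet lets the jaw close but holds it against opening (after up to 8 mm of play) unless the release lever is down.
- jaw_face (a point): Middle of the rubber face of the sliding jaw, which looks at the fixed jaw, 86 mm above the table. The jaw is 115 mm long along the bar and up to 46 mm wide; its upright, 27 mm thick and 115 mm high, stands at its closing end and the release lever behind it.
- release (a joint): Angle of the black release lever on the sliding jaw, rad: 0 fully up, 0.32 fully down on its stop. Untouched it reads 0 to 0.17, as its pawl sits in or on a tooth. Above 0.18 the ratchet is clear; let go, it springs up and the ratchet holds again. Pressing the thumb pad takes about 4 N at first, 8 N fully down.
- release_pad (a point): Middle of the upper face of the lever's thumb paddle; rides with jaw and lever. The black paddle is 34 mm wide across the bar, hinged 45 mm from here on the side of the jaw's upright, whose rear face is 58 mm from here and ends 40 to 55 mm higher. Pressed from up to down this point sinks 14 mm (about 76 to 62 mm above the table).
- lip_top (a point): Middle of the upper edge of the lip turned up at the lever's free end, 27 mm beyond the thumb pad's middle in the opening direction, 34 mm wide, 5 mm thick, 15 mm proud of the paddle. A fingertip on the paddle can push against it.
- mould: Two-part plaster mould, closed, standing loose on the table: a white block 105 x 150 x 110 mm high. Origin at the centre of its underside. To be left alone.
- cup_mid (a point): Centre (half-way up) of a loose white cast cup, 76 mm across the rim, 85 mm high. To be left alone.
- trimmer: Loose trimming tool lying on the table, about 180 mm long along its x axis, 12 mm thick wooden handle, steel ends. Origin under its middle. To be left alone.

How it is judged:
On the way, in this order (a step that is already met when the one before it is completed fails the run):
1. the release lever is pressed down, clear of the teeth (value of joint release above 0.19 rad and contact force between the fingers and release above 1 N), for 0.1 s.
2. the sliding jaw is pushed back against the end stop with the release lever still down (value of joint jaw above 0.135 m and value of joint release above 0.17 rad), for 0.1 s.
At the end, for the whole second after the job is handed in: The sliding jaw is within 6 mm of the end stop and at rest, the release lever has sprung up (below 0.185 rad), and the mould (15 mm), the cup and the trimming tool (20 mm each) are where they were (value of joint jaw above 0.134 m and value of joint release below 0.185 rad and velocity of joint jaw below 0.01 m/s and distance of mould from where it was at the start of the episode below 0.015 m and distance of each of cup_mid, trimmer from where it was at the start of the episode below 0.02 m); the robot touches nothing.
It fails at once if the mould is shoved, tipped or lifted (15 mm) (distance of mould from where it was at the start of the episode above 0.015 m).
It fails at once if the cup is shoved, tipped or lifted (20 mm) (distance of cup_mid from where it was at the start of the episode above 0.02 m).
It fails at once if the trimming tool is shoved or lifted (20 mm) (distance of trimmer from where it was at the start of the episode above 0.02 m).
It fails at once if the clamp (jaw, lever or anything on it) is forced or gripped with more than 60 N (contact force between the fingers and clamp above 60 N).
It also fails if it takes over 35 s, if anything falls off the work surface, if the arm or the gripper's body presses on something with over 40 N, if the wrist force passes 120 N, or if a joint passes its speed limit or range.

## Working session

There is one attempt and no reset: what is moved stays moved. The work goes in short steps, Python scripts to look and compute and a tool call to move; the robot and the scene stay as the last step left them, time stands still between calls to the robot, and variables do not carry over. Pictures are saved under pics/ and viewed, about 8 in all and at most 12, crops included, and the job is handed in when it is done.

Besides the shell and the picture viewer there is one more tool, called after ">>>" by a JSON object that holds its "op" and its "data". jog_arm: Moves the arm, as the interface text tells. Its arguments: {"type":"object","properties":{"commands":{"type":"array","items":{"type":"array","items":{"type":"number"}}},"newtons":{"type":"number"}},"required":["commands"]}

```bash
mkdir -p pics
cat > h.py <<'E'
import numpy as np, cv2
from bench import r
def cloud(d):
    K=np.array(d["camera_matrix"]);z=d["z_map"];v,u=np.mgrid[:z.shape[0],:z.shape[1]]
    p=np.stack([(u-K[0,2])/K[0,0]*z,-(v-K[1,2])/K[1,1]*z,-z],-1)
    w=p@np.array(d["rotation"]).T+np.array(d["xyz"]);w[z==0]=np.nan
    return w
def save(d,n): cv2.imwrite(f"pics/{n}.png",d["image"][:,:,::-1])
E
python3 - <<'E'
from h import *
for n in("top","side"):
    d=r.get_image(n);save(d,n+"0");np.save(n+"0.npy",cloud(d));print(n,d["xyz"],np.round(d["rotation"],2).tolist())
print(r.sense())
E
```

```text
Traceback (most recent call last):
  File "h.py", line 6, in cloud
    w=p@np.array(d["rotation"]).T+np.array(d["xyz"]);w[z==0]=np.nan
      ~^~~~~~~~~~~~~~~~~~~~~~~~~~
ValueError: matmul: Input operand 1 has a mismatch in its core dimension 0, with gufunc signature (n?,k),(k,m?)->(n?,m?) (size 4 is different from 3)
```

View pics/top0.png

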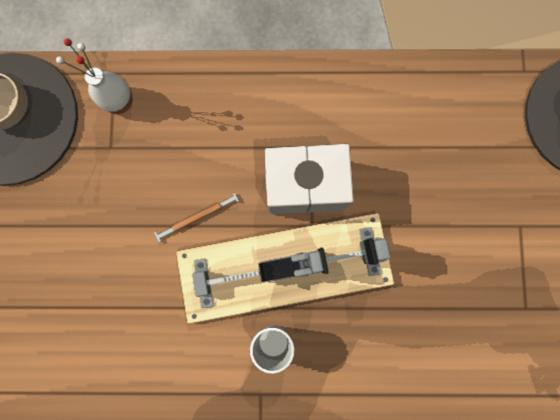

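The top view shows the clamp board in the centre, with the end stop at about (202,282), the black lever at (283,269), the jaw upright at (320,262) and the fixed jaw at (376,250). The mould is above it, the trimmer at upper left and the cup below. The rotation is a quaternion, so I'll fix the helper.

```bash
sed -i 's/np.array(d\["rotation"\]).T/R.from_quat(d["rotation"],scalar_first=True).as_matrix().T/; 1a from scipy.spatial.transform import Rotation as R' h.py
python3 - <<'E'
from h import *
for n in("top","side"):
    d=r.get_image(n);save(d,n+"0");w=cloud(d);np.save(n+"0.npy",w);print(n,d["xyz"],np.round(d["rotation"],2).tolist())
    if n=="top":
        for k,(u,v) in dict(stop=(202,282),pad=(275,270),upr=(320,262),fix=(380,250),mould=(335,180),cuprim=(272,331),c1=(185,256),c2=(374,220),c3=(386,280),c4=(194,316),tr=(198,218)).items(): print(k,np.round(w[v,u],3))
print(r.sense())
E
```

```text
top [0.50462131 0.01552292 0.81057098] [-0.71, -0.05, 0.04, 0.71]
stop [0.472 0.166 0.057]
pad [0.494 0.033 0.073]
upr [ 0.508 -0.044  0.114]
fix [ 0.528 -0.145  0.114]
mould [ 0.65  -0.072  0.108]
cuprim [0.378 0.04  0.006]
c1 [0.52  0.207 0.02 ]
c2 [ 0.59  -0.158  0.016]
c3 [ 0.475 -0.177  0.02 ]
c4 [0.407 0.187 0.018]
tr [0.594 0.185 0.012]
side [0.53716963 0.67163584 0.50993065] [-0.03, -0.02, 0.48, 0.87]
{'t': 0.15, 'qpos': array([ 1.24681184,  0.52184486, -0.03630564,  1.5998506 ,  0.02121105,
        1.02110758, -0.11280118]), 'qvel': array([-0.00096789, -0.00203406,  0.00073704, -0.00190944, -0.00018309,
        0.00011482, -0.00083923]), 'joint_torque': array([ 1.13163474e-03, -9.27382493e+01,  1.98050916e+00, -3.70057619e+01,
        1.80202309e-02,  6.33601681e-03, -1.43904072e-05]), 'tcp_pos': array([ 0.15681431, -0.60475827,  0.23088777]), 'tcp_rot': array([-4.02851727e-04,  9.91961606e-01,  1.26538539e-01, -8.92919995e-05]), 'wrist_force': array([-0.29844858, -0.53208531, -0.70322598]), 'wrist_torque': array([ 0.06967125, -0.02236183,  0.01816537]), 'width': 0.9995686775154412}
```

View pics/side0.png

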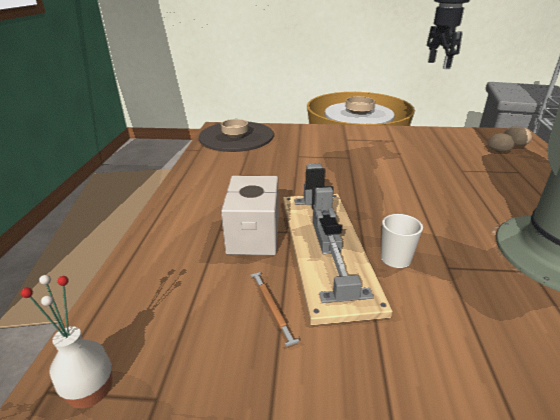

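The side view shows the clamp with the stop nearest at (347,288) and the lever at (330,227). The arm is parked far behind, clear of the scene. Next I'll measure the clamp axis and the lever.

Run:
```python
from h import *
img=cv2.imread("pics/top0.png");w=np.load("top0.npy")
a=np.array([-.186,.9825,0]);c=np.array([.9825,.186,0]);o=np.array([.498,.015,0])
s=(w-o)@a;l=(w-o)@c;z=w[...,2]
on=(abs(l)<.03)&(abs(s)<.2)
def rep(n,m):
    print(n,m.sum(),"s",np.round(np.nanpercentile(s[m],[1,50,99]),3),"l",np.round(np.nanpercentile(l[m],[1,50,99]),3),"z",np.round(np.nanpercentile(z[m],[5,50,95]),3))
rep("upright top",on&(z>.105)&(s>-.12)); rep("fixed top",on&(z>.105)&(s<-.12)); rep("stop top",on&(z>.05)&(z<.065)&(s>.11))
blk=(img.max(2)<45)&on&(z>.06)&(z<.11)&(s>-.05)&(s<.1); rep("black",blk)
for x in np.arange(-.07,.08,.006):
    m=on&(abs(s-x)<.003)&(z>.045)&(abs(l-.0)<.025); 
    if m.sum()>3: print(round(x,3),np.round(np.nanpercentile(z[m],[50,95]),3),np.round(np.nanpercentile(l[m],[2,98]),3),img[m].mean().round())
```

```text
upright top 367 s [-0.071 -0.059 -0.045] l [-0.02   0.001  0.022] z [0.11  0.113 0.116]
fixed top 416 s [-0.178 -0.162 -0.149] l [-0.02   0.001  0.022] z [0.109 0.113 0.116]
stop top 360 s [0.113 0.155 0.169] l [-0.02   0.001  0.023] z [0.051 0.055 0.058]
black 611 s [-0.024  0.014  0.043] l [-0.015  0.001  0.016] z [0.069 0.072 0.089]
-0.07 [0.112 0.114] [-0.02   0.022] 67.0
-0.064 [0.113 0.115] [-0.02   0.022] 55.0
-0.058 [0.115 0.117] [-0.016  0.019] 138.0
-0.052 [0.115 0.116] [-0.016  0.018] 151.0
-0.046 [0.106 0.116] [-0.017  0.02 ] 131.0
-0.04 [0.071 0.075] [-0.017  0.02 ] 115.0
-0.034 [0.071 0.074] [-0.019  0.022] 115.0
-0.028 [0.071 0.074] [-0.019  0.021] 118.0
-0.022 [0.071 0.074] [-0.017  0.019] 103.0
-0.016 [0.07  0.074] [-0.018  0.02 ] 94.0
-0.01 [0.07  0.072] [-0.017  0.02 ] 48.0
-0.004 [0.07  0.072] [-0.018  0.019] 46.0
0.002 [0.071 0.073] [-0.017  0.02 ] 48.0
0.008 [0.071 0.073] [-0.018  0.02 ] 49.0
0.014 [0.072 0.074] [-0.017  0.019] 46.0
0.02 [0.072 0.074] [-0.016  0.02 ] 46.0
0.026 [0.073 0.075] [-0.018  0.019] 41.0
0.032 [0.073 0.075] [-0.018  0.02 ] 43.0
0.038 [0.074 0.09 ] [-0.017  0.02 ] 38.0
0.044 [0.09  0.092] [-0.015  0.017] 43.0
0.05 [0.052 0.055] [-0.003  0.005] 148.0
0.056 [0.053 0.054] [-0.003  0.005] 177.0
0.062 [0.051 0.054] [-0.002  0.004] 189.0
0.068 [0.051 0.054] [-0.003  0.005] 192.0
0.074 [0.051 0.054] [-0.002  0.005] 177.0
0.08 [0.052 0.055] [-0.002  0.005] 161.0
```

>>> {"op": "jog_arm", "data": {"commands": [[0,0,0.36,0.6,0.88,0,1],[0,0,0.36,0.6,0.88,0,1],[0,0,0.36,0.6,0.88,0,1],[0,0,0.36,0.6,0.88,0,1],[0,0,0.36,0.6,0.88,0,1],[0,0,0.36,0.6,0.88,0,1],[0,0,0.36,0.6,0.88,0,1],[0,0,0.36,0.6,0.88,0,1],[0,0,0.36,0.6,0.88,0,1],[0,0,0.36,0.6,0.88,0,1],[0,0,0.36,0.6,0.88,0,1],[0,0,0.36,0.6,0.88,0,1]], "newtons": 30}}

```text
t: 1.65
tcp_pos: [0.3737, -0.2865, 0.2313]
tcp_rot: [0.0, 0.875, 0.484, -0.0]
wrist_force: [-0.4, -0.1, 0.1]
width: 0.003
```

>>> {"op": "jog_arm", "data": {"commands": [[0,0,0.36,0.34,0.9,0,1],[0,0,0.36,0.34,0.9,0,1],[0,0,0.36,0.34,0.9,0,1],[0,0,0.36,0.34,0.9,0,1],[0,0,0.36,0.34,0.9,0,1],[0,0,0.36,0.34,0.9,0,1],[0,0,0.36,0.34,0.9,0,1],[0,0,0.36,0.34,0.9,0,1],[0,0,0.36,0.34,0.9,0,1],[0,0,0.36,0.34,0.9,0,1],[0,0,0.36,0.34,0.9,0,1],[0,0,0.36,0.32,0.81,0,1]]}}

```text
t: 3.15
tcp_pos: [0.4945, 0.0348, 0.2313]
tcp_rot: [0.0, 0.635, 0.773, -0.0]
wrist_force: [0.1, -0.6, -0.1]
width: 0.004
```

>>> {"op": "jog_arm", "data": {"commands": [[0,0,0,0,0,-1,1],[0,0,0,0,0,-1,1],[0,0,0,0,0,-1,1],[0,0,0,0,0,-1,1],[0,0,0,0,0,-0.2,1],[0,0,0,0,0,0,1]]}}

```text
t: 3.9
tcp_pos: [0.4946, 0.0336, 0.1058]
tcp_rot: [-0.0, 0.636, 0.772, 0.0]
wrist_force: [0.5, 0.2, -0.3]
width: 0.001
```

Run:
```python
from h import *
d=r.get_image("side");i=d["image"][150:330,240:440,::-1];cv2.imwrite("pics/s1.png",cv2.resize(i,None,fx=3.3,fy=3.3))
s=r.sense();print(s["tcp_pos"],s["tcp_rot"],s["wrist_force"],s["t"])
a=np.array([-.186,.9825,0]);c=np.array([.9825,.186,0]);print((s["tcp_pos"]-[.498,.015,0])@a,(s["tcp_pos"]-[.498,.015,0])@c)
```

```text
[0.49498657 0.03348146 0.10616805] [2.98600488e-04 6.36250933e-01 7.71482062e-01 2.96760923e-04] [ 0.03382977 -0.03496776 -0.63586193] 3.95
0.018718535754311937 0.0004768551216772614
```

View pics/s1.png

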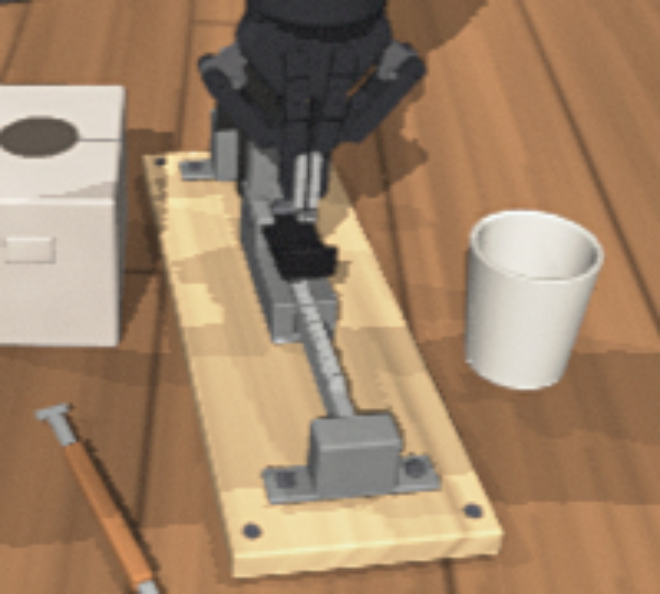

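The shut fingertips hang over the paddle, centred on it and in front of the lip (about (308,235) in the crop), with nothing else nearby. I'll press down in small steps.

>>> {"op": "jog_arm", "data": {"commands": [[0,0,0,0,0,-0.8,1],[0,0,0,0,0,-0.2,1],[0,0,0,0,0,-0.15,1],[0,0,0,0,0,-0.1,1],[0,0,0,0,0,0,1]]}}

```text
t: 4.58
tcp_pos: [0.495, 0.0335, 0.0682]
tcp_rot: [0.0, 0.636, 0.771, 0.0]
wrist_force: [-1.0, 1.9, 5.4]
width: -0.002
```

>>> {"op": "jog_arm", "data": {"commands": [[0,0,0,0,0,-0.1,1],[0,0,0,0,0,0,1]]}}

```text
t: 4.82
tcp_pos: [0.495, 0.0334, 0.0652]
tcp_rot: [0.0, 0.636, 0.771, 0.0]
wrist_force: [-2.4, 2.2, 6.0]
width: 0.004
```

>>> {"op": "jog_arm", "data": {"commands": [[0,0,0,0,0,-0.07,1],[0,0,0,0,0,0,1]]}}

```text
t: 5.08
tcp_pos: [0.495, 0.0333, 0.0631]
tcp_rot: [0.0, 0.636, 0.771, 0.0]
wrist_force: [-1.0, 1.8, 7.0]
width: -0.0
```

>>> {"op": "jog_arm", "data": {"commands": [[0,0,0,0,0,-0.05,1],[0,0,0,0,0,0,1]]}}

```text
t: 5.32
tcp_pos: [0.4951, 0.0332, 0.0617]
tcp_rot: [0.0, 0.636, 0.771, 0.0]
wrist_force: [-1.3, 2.1, 8.1]
width: 0.001
```

>>> {"op": "jog_arm", "data": {"commands": [[0,0,0,-0.037,0.196,0,1],[0,0,0,-0.037,0.196,0,1],[0,0,0,-0.037,0.196,0,1],[0,0,0,-0.037,0.196,0,1]]}}

```text
t: 5.82
tcp_pos: [0.4907, 0.056, 0.0618]
tcp_rot: [0.001, 0.637, 0.771, -0.0]
wrist_force: [0.6, -3.6, 7.5]
width: -0.0
```

Run:
```python
from h import *
d=r.get_image("side");i=d["image"][150:330,240:440,::-1];cv2.imwrite("pics/s2.png",cv2.resize(i,None,fx=3.3,fy=3.3))
s=r.sense();print(s["tcp_pos"],s["wrist_force"])
```

```text
[0.49055886 0.05693279 0.06180762] [-1.33559181 -1.840689    7.85083839]
```

View pics/s2.png

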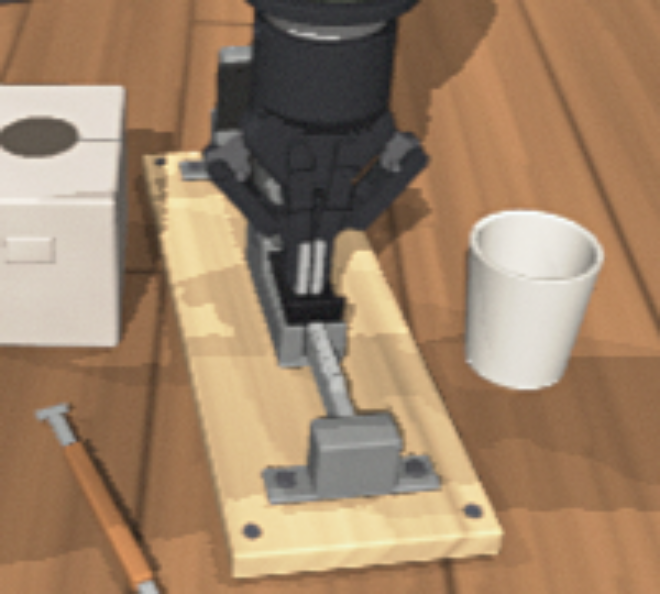

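The jaw has slid along with the lever down: its rear edge is now at row 365 in the crop, against 341 before. I'll continue.

>>> {"op": "jog_arm", "data": {"commands": [[0,0,0,-0.037,0.196,0,1],[0,0,0,-0.037,0.196,0,1],[0,0,0,-0.037,0.196,0,1],[0,0,0,-0.037,0.196,0,1],[0,0,0,-0.037,0.196,0,1],[0,0,0,-0.037,0.196,0,1],[0,0,0,-0.037,0.196,0,1],[0,0,0,-0.037,0.196,0,1],[0,0,0,-0.037,0.196,0,1],[0,0,0,-0.037,0.196,0,1]]}}

```text
t: 7.12
tcp_pos: [0.4795, 0.1149, 0.0617]
tcp_rot: [0.001, 0.637, 0.771, -0.0]
wrist_force: [-0.6, -4.3, 8.2]
width: 0.001
```

>>> {"op": "jog_arm", "data": {"commands": [[0,0,0,-0.037,0.196,0,1],[0,0,0,-0.018,0.098,0,1],[0,0,0,-0.018,0.098,0,1]]}}

```text
t: 7.5
tcp_pos: [0.4773, 0.1266, 0.0617]
tcp_rot: [0.001, 0.637, 0.771, -0.0]
wrist_force: [-1.4, -3.6, 7.3]
width: 0.004
```

>>> {"op": "jog_arm", "data": {"commands": [[0,0,0,-0.018,0.098,0,1],[0,0,0,-0.018,0.098,0,1],[0,0,0,0,0,0,1]]}}

```text
t: 7.88
tcp_pos: [0.4762, 0.1328, 0.0617]
tcp_rot: [0.0, 0.637, 0.771, -0.0]
wrist_force: [-2.7, -0.8, 6.8]
width: -0.001
```

>>> {"op": "jog_arm", "data": {"commands": [[0,0,0,-0.018,0.098,0,1],[0,0,0,0,0,0,1]]}}

```text
t: 8.12
tcp_pos: [0.4757, 0.1356, 0.0617]
tcp_rot: [0.001, 0.637, 0.771, -0.0]
wrist_force: [-1.6, -2.7, 6.5]
width: 0.0
```

>>> {"op": "jog_arm", "data": {"commands": [[0,0,0,-0.018,0.098,0,1],[0,0,0,0,0,0,1]]}}

```text
t: 8.38
tcp_pos: [0.4753, 0.1385, 0.0617]
tcp_rot: [0.001, 0.637, 0.771, 0.0]
wrist_force: [-0.9, -1.9, 5.9]
width: -0.001
```

>>> {"op": "jog_arm", "data": {"commands": [[0,0,0,-0.018,0.098,0,1],[0,0,0,0,0,0,1]]}}

```text
t: 8.62
tcp_pos: [0.4748, 0.1415, 0.0617]
tcp_rot: [0.001, 0.637, 0.771, 0.0]
wrist_force: [0.2, -2.2, 6.4]
width: -0.001
```

Run:
```python
from h import *
d=r.get_image("side");i=d["image"][150:330,240:440,::-1];cv2.imwrite("pics/s3.png",cv2.resize(i,None,fx=3.3,fy=3.3))
s=r.sense();print(s["tcp_pos"],s["wrist_force"])
w=cloud(r.get_image("top"));q=w-np.array([.498,.015,0]);S=q@[-.186,.9825,0];L=q@[.9825,.186,0]
m=(abs(L)<.03)&(w[...,2]>.108)&(w[...,2]<.119)&(S>-.12)&(S<.06)
print(np.nanpercentile(S[m],[1,5,50,99]),m.sum())
```

```text
[0.47478976 0.14149267 0.06172145] [-0.27742495 -1.38177195  6.10722167]
[0.03072028 0.03163878 0.0428025  0.05712708] 364
```

View pics/s3.png

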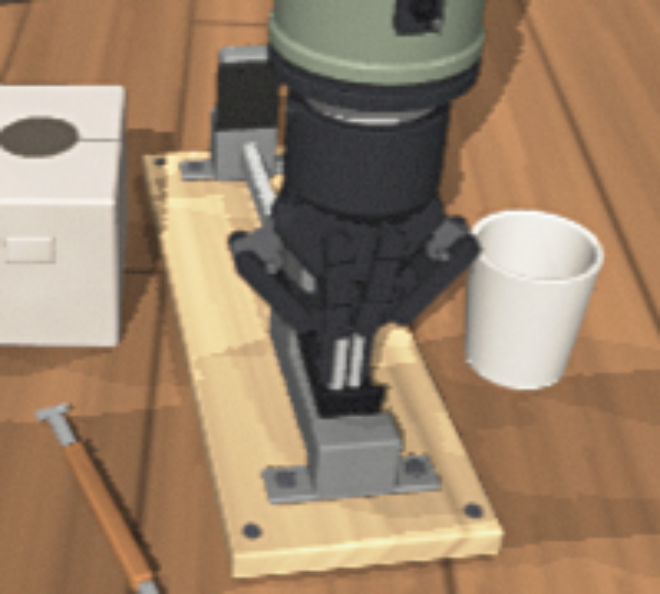

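The jaw's rear now looks to be at the stop (around (355,415)). From the depth map, the upright has moved about 102 of the roughly 104 mm. I'll push on until I feel the stop.

>>> {"op": "jog_arm", "data": {"commands": [[0,0,0,-0.012,0.066,0,1],[0,0,0,0,0,0,1]]}}

```text
t: 8.98
tcp_pos: [0.4744, 0.1434, 0.0617]
tcp_rot: [0.001, 0.637, 0.771, 0.0]
wrist_force: [0.5, -1.9, 6.3]
width: -0.0
```

>>> {"op": "jog_arm", "data": {"commands": [[0,0,0,-0.012,0.066,0,1],[0,0,0,0,0,0,1]]}}

```text
t: 9.22
tcp_pos: [0.4741, 0.1454, 0.0617]
tcp_rot: [0.001, 0.637, 0.771, 0.0]
wrist_force: [-0.0, -2.0, 4.5]
width: -0.001
```

>>> {"op": "jog_arm", "data": {"commands": [[0,0,0,-0.012,0.066,0,1],[0,0,0,0,0,0,1]]}}

```text
t: 9.48
tcp_pos: [0.4739, 0.146, 0.0616]
tcp_rot: [0.001, 0.637, 0.771, -0.001]
wrist_force: [2.2, -9.9, 5.4]
width: -0.002
```

>>> {"op": "jog_arm", "data": {"commands": [[0,0,0,-0.012,0.066,0,1],[0,0,0,0,0,0,1]]}}

```text
t: 9.72
tcp_pos: [0.4737, 0.1463, 0.0615]
tcp_rot: [0.002, 0.638, 0.77, -0.002]
wrist_force: [6.4, -18.8, 4.9]
width: -0.001
```

Run:
```python
from h import *
s=r.sense();print(s["tcp_pos"],s["wrist_force"])
w=cloud(r.get_image("top"));q=w-np.array([.498,.015,0]);S=q@[-.186,.9825,0];L=q@[.9825,.186,0]
m=(abs(L)<.03)&(w[...,2]>.108)&(w[...,2]<.119)&(S>-.12)&(S<.06)
print(np.nanpercentile(S[m],[1,5,50,99]),m.sum())
```

```text
[0.47372447 0.14625249 0.06146828] [  6.38246523 -18.76942479   4.90466869]
[0.03075571 0.03161428 0.04282336 0.05715098] 363
```

The stop is felt at 19 N, with the upright unmoved since the last look. I'll relieve the push slightly, then lift straight up and away.

>>> {"op": "jog_arm", "data": {"commands": [[0,0,0,0.006,-0.033,0,1],[0,0,0,0.006,-0.033,0.1,1],[0,0,0,0,0,0.2,1],[0,0,0,0,0,0.4,1],[0,0,0,0,0,0.8,1],[0,0,0,0,0,1,1],[0,0,0,0,0,1,1],[0,0,0,0,0,1,1],[0,0,0,0,0,1,1],[0,0,0,0,0,1,1],[0,0,0,0,0,0,1],[0,0,0,0,0,0,1]]}}

```text
t: 11.28
tcp_pos: [0.473, 0.1475, 0.2559]
tcp_rot: [0.0, 0.637, 0.771, -0.0]
wrist_force: [-0.3, 0.3, -0.3]
width: -0.003
```

Run:
```python
from h import *
s=r.sense();print(s["tcp_pos"],s["wrist_force"],s["t"])
d=r.get_image("top");w=cloud(d);q=w-np.array([.498,.015,0]);S=q@[-.186,.9825,0];L=q@[.9825,.186,0]
m=(abs(L)<.03)&(w[...,2]>.108)&(w[...,2]<.119)&(S>-.12)&(S<.06)
print(np.nanpercentile(S[m],[1,5,50,99]),m.sum())
d=r.get_image("side");save(d,"s4")
z=cloud(d);q=z-np.array([.498,.015,0]);S=q@[-.186,.9825,0];L=q@[.9825,.186,0]
m=(abs(L)<.016)&(z[...,2]>.06)&(z[...,2]<.1)&(S>.12)&(S<.155);print("lip top z",np.nanpercentile(z[...,2][m],[50,95,99]))
a=cv2.imread("pics/side0.png").astype(int);b=cv2.imread("pics/s4.png").astype(int);D=abs(a-b).max(2)
for n,(x0,x1,y0,y1) in dict(mould=(222,278,175,255),cup=(380,422,215,268),trim=(248,300,268,348)).items():print(n,(D[y0:y1,x0:x1]>50).mean().round(3))
```

```text
[0.47302907 0.14748035 0.2558516 ] [-0.27337706  0.32542606 -0.29659126] 11.275
[0.03070463 0.03159315 0.04281132 0.05728351] 363
lip top z [0.07989914 0.09027346 0.09089234]
mould 0.0
cup 0.0
trim 0.0
```

View pics/s4.png

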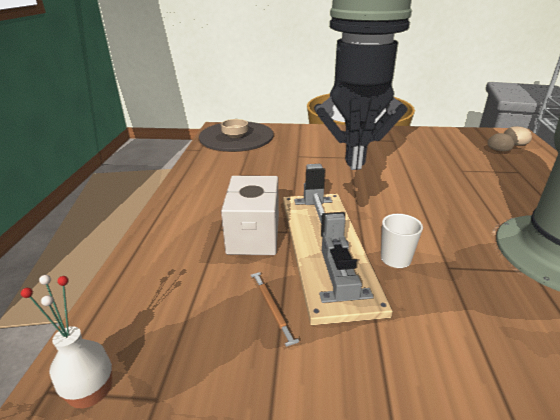

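The jaw sits home at the stop (345,285), with the lever sprung up at (345,258), the gripper clear and everything else unmoved. I'll hand in now.

```bash
python3 -c "
from bench import r
print(r.hand_in())"
```

```text
the job is handed in; nothing more can be done
None
```

The clamp is fully open and the job is handed in; the robot's clock read about 11.3 s and no verdict was reported. I pressed the release lever down with the shut fingertips (about 8 N) and pushed the jaw back about 102 mm until I felt the end stop. That push peaked at about 19 N, and I then lifted straight off.

**Jaw:** the upright's position in the depth map was the same before the last push, during it and after letting go, so the jaw is resting against the stop. The 102 mm compares with about 104 mm that I had estimated beforehand, which is within measuring error.

**Lever:** the top of its lip is back at about 91 mm, the same height as at the start, so it has sprung up. I could not read its angle directly.

**Surroundings:** the mould, cup and trimming tool show no change between the first and last side pictures. The gripper is clear, with no force at the wrist. No check failed.

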